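Close the gift box and hold it square in the taping corner

ROBOT

A 6-joint arm with a two-finger parallel gripper is mounted at the origin on the work surface. World frame = base frame: x ahead of the robot, y to its left, z up, the work surface at z = 0. Lengths are in m, angles in rad, forces in N, time in s.
With the tool pointing down it reaches from about 0.25 to 0.8 m from the base axis. Payload 3.9 kg.
Tool frame: the origin (TCP) lies on the centre line of the jaws, within the pads' length; the fingertips stand env.finger_overhang ahead of it and the grasp point (between the pads) lies 11 mm behind it (env.finger_overhang is the distance from the TCP to the fingertips, in m); z points along the fingers, y is the line along which they close (so a half turn about z gives the same grasp; the last joint's range is limited). The gripper opens to 85 mm and grips with 20 to 120 N. Pads are 22 mm wide; open, the fingers measure 114 mm over their backs; the gripper's body (76 mm by 85 mm) begins 54 mm behind the grasp point. The pads swing forward as they close: fully open they stand 13 mm farther back than shut.
Start: joints at [1.116, 0.26, -0.138, 1.173, 0, 1.571], TCP at [0.231, 0.472, 0.239] pointing down, gripper open.
Joint ranges: [-2.78, 2.78], [-0.83, 1.72], [-1.28, 1.37], [-1.9, 2.12], [-1.57, 1.48], [-3.14, 3.14]. Speed limits (rad/s): [2.57, 2.57, 3.14, 3.14, 3.14, 3.14].

INTERFACE

Orientations are given as a 3x3 rotation matrix whose columns are the frame's x, y, z axes.
In Python, from rig import env gives the robot as it stands. The module is installed in compiled form; this text tells all that it offers.
- The arm moves only by the tool arm_command, never from a script. Its arguments are lists of equal length, an entry for each row: "claw": the closure in counts, from 0 (fully open) to 255 (shut); "linear": the shift along the tool's x, y, z in cm, a list of three; "rotation": the turn, a rotation vector about the tool's x, y, z in degrees, a list of three. In form: {"claw": [claw, ...], "linear": [[tx, ty, tz], ...], "rotation": [[ax, ay, az], ...]}. A call has 1 to 20 rows; each row is the pose to reach, as a shift and turn from the pose commanded when the call began, along the tool's axes at that moment; what a row does not reach only later rows make up. A row lasts 1/12 s, in which the tool goes at most 41.7 mm and 7.16 degrees, less where a joint would pass 70% of its speed; a pose out of reach is approached as far as the arm can. A call with a gripper value outside its range is refused whole. The fingers move at their own pace and stop on an object; "squeeze" is the grip in N (left out, the last holds). Time passes only in rows, so rows that repeat a pose let the fingers close. It gives the time, the measured TCP pose, the force, the opening and the grip force at its end, in the units of the state.
- env.read_state(): the state, without advancing time (a new reading comes with each control period).
- env.get_image(name): name is "scene" or "top" or "wrist"; returns a dict with "frame" (420x560x3 uint8, blue, green, red), "intrinsics" (3x3 intrinsics, pixels), "dist_coeffs" ([k1, k2, p1, p2, k3] as OpenCV has them; the pictures are not rectified), "T" (4x4, takes a point from camera to world coordinates); the wrist camera has in their place "mount" (4x4, takes a point from camera to tool coordinates, whose origin is the TCP and whose axes are the flange's). Camera axes: x right, y up, looking along -z (the intrinsics and any distortion apply to the point x, -y, -z); pixel columns grow to the right and rows downward; lengths in m; the calibration is good to about 2 mm. A picture is of the moment at which its call begins: read the wrist's pose just before it. There is no depth.
- env.hand_in(): hands the job in; it is judged then, once.
Trained networks look in the newest picture that a camera, given by its name, has taken for a name from the list of things; names that differ only in an ending like _2 or _b are one class to them, and where a whole thing is asked for, a point or a joint stands for the part that bears it (a point fixed in the world has none). Each returns a list of dicts, best first, with "p" (0 to 1); they miss things now and then, are a little off and sometimes report something else, mostly with a low value. They report only what shows in the picture. A call takes as long as a camera call. They do not tell look-alikes from the thing itself.
- env.masks_of(camera, target): "region" (420x560 bool, what is visible of it) and "centre" ([column, row] in pixels, amid what is visible of it).
- env.place_of(camera, target): "centre" ([column, row] in pixels: a listed point, or the origin of a listed thing).
The state is a dict: "clock": time; "q": joint angles; "qvel": joint speeds; "effort": joint torques, N m; "tcp_pos": TCP position; "tcp_rot": TCP orientation; "ft_force": force on the tool from outside, world axes, zero at the start; "ft_torque": the same for the moment, N m; "gripper_width": finger opening in m; "grasp_force": force on a finger pad.
Only numpy, scipy, OpenCV 4.12 (cv2) and the standard library are available. Lean on these libraries where they do the work, as an engineer would, in place of code of your own. Each camera call takes 0.05 s, during which the arm holds its last target. There are 200 camera calls.

TASK

Close the open gift box with the one of the two lids that fits it, so the lid sits fully down. Then bring the closed box to the metal corner on the bench and, with it standing on the bench and its long side along the longer fence, grip the box itself and press it firmly against both fences at once; finish while still gripping and pressing it there, ready for taping (do not let go). Leave the other lid, the tape roll, the tin and the small carton where they are.

Things in the scene. Friction and masses are not known exactly. Their poses are not given: they have to be found in the camera images.
- gift_box: Open white painted wooden box with flat upright sides, outside 110 (its x) by 56 (its y) by 75 mm high, walls 5 mm thick (opening 100 by 46 mm), standing on the bench, loose, about 0.3 kg. The tins inside stay below 50 mm. Origin: centre of its underside; z up. The same when turned by half a turn.
- long_lid: White lid that fits the box, loose, ~50 g, plug down on the bench: plate 108 (x) by 54 (y) by 5 mm; plug under it 95 by 41 by 8 mm; dark wood bar pull on top 40 (x) by 14 (y) by 22 mm. Origin: centre of the plug's underside; plate at 8 to 13 mm, pull at 13 to 35 mm above it. On the closed box the origin is 67 mm above the box's origin, the pull's top at 102 mm. Half-turn symmetric.
- square_lid: A lid of another box, which does not fit: white, plate 84 by 76 by 5 mm, plug 70 by 62 by 8 mm, the same pull. Origin: centre of the plug's underside. Leave alone.
- corner_jig: Fixed L of two aluminium fences on the bench, 28 mm high, 24 mm thick, smooth and slippery. Origin: inner corner where the fence faces meet, at bench level; z up. The box goes on its -x, -y side: home, its origin is at (-55, -28, 0) mm in this frame, its x along this x, either way round. The box stands 47 mm higher than the fences, so it can be gripped above them.
- fence_long: The longer fence: its inner face is the plane y = 0 of the corner jig and runs from the corner 170 mm along -x; the part touches it when pushed along +y of the jig. Origin as the corner jig's. It is fixed to the corner jig and moves with it; rigid.
- fence_short: The shorter fence: its inner face is the plane x = 0 of the corner jig and runs from the corner 100 mm along -y; the part touches it when pushed along +x of the jig. Origin as the corner jig's. It is fixed to the corner jig and moves with it; rigid.
- tape_roll: Roll of tape lying flat, 92 mm across, 49 mm high. Origin: centre of its underside. Leave alone.
- glue_tin: Round tin with a paper label, 60 mm across, 85 mm high. Origin: centre of its underside. Leave alone.
- carton: Small cardboard carton 90 by 70 by 50 mm. Origin: centre of its underside. Leave alone.
Things that resemble listed ones, but are neither listed nor needed, are in the scene too. Leave any purple look-alike of the corner_jig alone.

How it is judged:
On the way:
1. the box is closed with its lid fully down, before it is brought into the corner (z of long_lid in the frame of gift_box between 0.064 and 0.0695 m and x of long_lid in the frame of gift_box between -0.005 and 0.005 m and y of long_lid in the frame of gift_box between -0.005 and 0.005 m and angle between the z axis of long_lid and the z axis of gift_box, either way round below 0.05 rad and (contact force between gift_box and fence_long below 0.5 N or contact force between gift_box and fence_short below 0.5 N)), for 0.2 s.
At the end, for the whole second after the job is handed in: Long lid fully down in the box (2.5 mm in height, 5 mm sideways, 0.05 rad); box upright on the bench (5 mm, 0.07 rad), within 3.5 mm of both fences, long side along the longer one (0.04 rad), pressing each with over 1.5 N, still gripped by the fingers (over 1 N on the box) and at rest (z of long_lid in the frame of gift_box between 0.064 and 0.0695 m and x of long_lid in the frame of gift_box between -0.005 and 0.005 m and y of long_lid in the frame of gift_box between -0.005 and 0.005 m and angle between the z axis of long_lid and the z axis of gift_box, either way round below 0.05 rad and x of gift_box in the frame of corner_jig between -0.0585 and -0.051 m and y of gift_box in the frame of corner_jig between -0.0315 and -0.024 m and angle between the x axis of gift_box and the x axis of corner_jig, either way round below 0.04 rad and height (world z) of gift_box below 0.005 m and angle between gift_box's own z axis and vertical below 0.07 rad and contact force between gift_box and fence_long above 1.5 N and contact force between gift_box and fence_short above 1.5 N and contact force between the fingers and gift_box above 1 N and linear speed of gift_box below 0.01 m/s); the arm keeps its last pose, push and grip.
It fails at once if the square lid is moved more than 30 mm (distance of square_lid from where it was at the start of the episode above 0.03 m).
It fails at once if the tape roll is moved more than 30 mm (distance of tape_roll from where it was at the start of the episode above 0.03 m).
It fails at once if the tin is moved more than 30 mm (distance of glue_tin from where it was at the start of the episode above 0.03 m).
It fails at once if the small carton is moved more than 30 mm (distance of carton from where it was at the start of the episode above 0.03 m).
It also fails if it takes over 64 s, if anything falls off the work surface, if the arm or the gripper's body presses on something with over 40 N, if the wrist force passes 120 N, or if a joint passes its speed limit or range.

## Working session

There is one attempt and no reset: what is moved stays moved. The work goes in short steps, Python scripts to look and compute and a tool call to move; the robot and the scene stay as the last step left them, time stands still between calls to the robot, and variables do not carry over. Pictures are saved under pics/ and viewed, at most 14 in all, crops included, and the job is handed in when it is done.

Besides the shell and the picture viewer there is one more tool, called by a JSON object that holds its "fn" and its "kwargs". arm_command: Moves the arm, as the interface text tells. Its arguments: {"type":"object","properties":{"claw":{"type":"array"},"linear":{"type":"array"},"rotation":{"type":"array"},"squeeze":{"type":"number"}},"required":["claw","linear","rotation"]}

```bash
mkdir -p pics
cat > h.py <<'E'
import numpy as np, cv2
from rig import env
def cam(name):
    s=env.read_state(); im=env.get_image(name)
    if 'T' in im: T=np.array(im['T'])
    else:
        B=np.eye(4);B[:3,:3]=s['tcp_rot'];B[:3,3]=s['tcp_pos'];T=B@np.array(im['mount'])
    return im['frame'],np.array(im['intrinsics'],float),np.array(im['dist_coeffs'],float),T
def ray(c,px,z):
    _,K,d,T=c
    u=cv2.undistortPoints(np.array(px,float).reshape(-1,1,2),K,d).reshape(-1,2)
    D=np.c_[u[:,0],-u[:,1],-np.ones(len(u))]@T[:3,:3].T
    o=T[:3,3]; z=np.broadcast_to(z,(len(u),))
    return o+D*((z-o[2])/D[:,2])[:,None]
def proj(c,P):
    _,K,d,T=c
    p=(np.atleast_2d(P)-T[:3,3])@T[:3,:3]
    p=p*[1,-1,-1]
    return cv2.projectPoints(p,np.zeros(3),np.zeros(3),K,d)[0].reshape(-1,2)
E
cat > a.py <<'E'
from h import *
print(env.finger_overhang, {k:np.round(v,3) for k,v in env.read_state().items()})
out=[]
for n in ['top','scene']:
    c=cam(n); print(n,c[3].round(3).tolist())
    cv2.imwrite(f'pics/{n}0.png',c[0])
    for t in ['gift_box','long_lid','square_lid','corner_jig','tape_roll','glue_tin','carton']:
        for r in env.place_of(n,t)[:3]:
            print(t,round(r['p'],2),np.round(r['centre'],1),ray(c,[r['centre']],0)[0].round(3))
E
python3 a.py
```

```text
0.008 {'clock': np.float64(0.0), 'q': array([ 1.116,  0.261, -0.139,  1.173,  0.   ,  1.571]), 'qvel': array([ 0.001,  0.001, -0.001, -0.001, -0.002, -0.001]), 'effort': array([ 2.0000e-03, -4.0568e+01,  2.5392e+01,  1.9000e-02,  0.0000e+00,
        0.0000e+00]), 'tcp_pos': array([0.23 , 0.471, 0.238]), 'tcp_rot': array([[-0.898,  0.439, -0.001],
       [ 0.439,  0.898, -0.002],
       [ 0.   , -0.002, -1.   ]]), 'ft_force': array([-0.545,  0.694, -0.15 ]), 'ft_torque': array([0.046, 0.039, 0.032]), 'grasp_force': np.float64(0.0), 'gripper_width': np.float64(0.086)}
top [[0.019, 0.996, -0.09, 0.429], [-1.0, 0.017, -0.019, 0.046], [-0.017, 0.09, 0.996, 1.344], [0.0, 0.0, 0.0, 1.0]]
gift_box 0.8 [326.6 199. ] [ 0.57  -0.071  0.   ]
long_lid 0.69 [408.2 197.7] [ 0.578 -0.321  0.   ]
square_lid 0.55 [402.6 247.5] [ 0.426 -0.303  0.   ]
square_lid 0.34 [238.2 178.5] [0.629 0.202 0.   ]
corner_jig 0.75 [164.5 172.8] [0.643 0.432 0.   ]
corner_jig 0.56 [240.4 177.1] [0.633 0.195 0.   ]
tape_roll 0.74 [337.7 136.7] [ 0.765 -0.104  0.   ]
tape_roll 0.49 [401.8 248.6] [ 0.423 -0.301  0.   ]
glue_tin 0.94 [236.2 141.4] [0.745 0.211 0.   ]
glue_tin 0.24 [407.3 196.7] [ 0.581 -0.318  0.   ]
carton 0.59 [183.9 285.5] [0.299 0.358 0.   ]
scene [[0.093, -0.794, 0.6, 1.263], [0.996, 0.067, -0.067, -0.027], [0.013, 0.604, 0.797, 1.029], [0.0, 0.0, 0.0, 1.0]]
gift_box 0.59 [250.  229.8] [ 0.566 -0.064  0.   ]
long_lid 0.95 [159.5 239.3] [ 0.577 -0.324  0.   ]
square_lid 0.84 [170.9 197.6] [ 0.426 -0.302  0.   ]
corner_jig 0.89 [341.6 241.6] [0.629 0.196 0.   ]
corner_jig 0.58 [426.  240.7] [0.647 0.44  0.   ]
tape_roll 0.56 [240.5 295.9] [ 0.772 -0.097  0.   ]
glue_tin 0.72 [353.1 281.4] [0.757 0.205 0.   ]
carton 0.73 [371.5 152.6] [0.287 0.356 0.   ]
```

```bash
python3 -c "
import cv2
im=cv2.imread('pics/top0.png');cv2.imwrite('pics/topc.png',cv2.resize(im[110:320,120:450],None,fx=2.4,fy=2.4,interpolation=cv2.INTER_CUBIC))
"
```

```text
(no output)
```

View pics/topc.png

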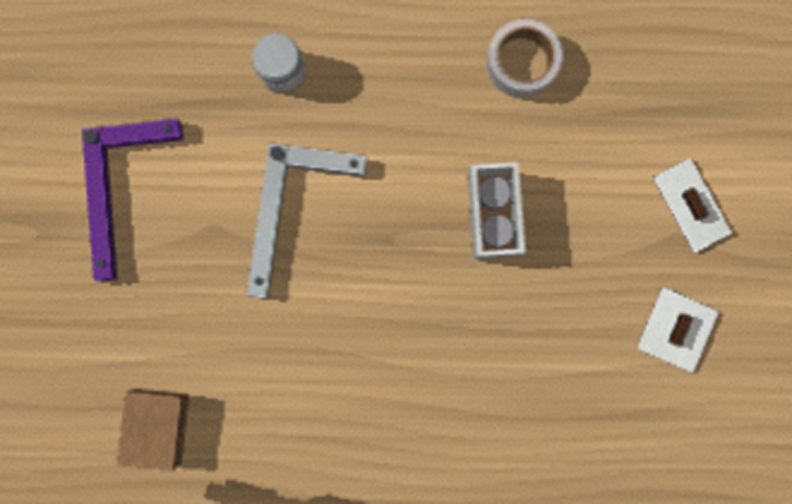

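View pics/scene0.png

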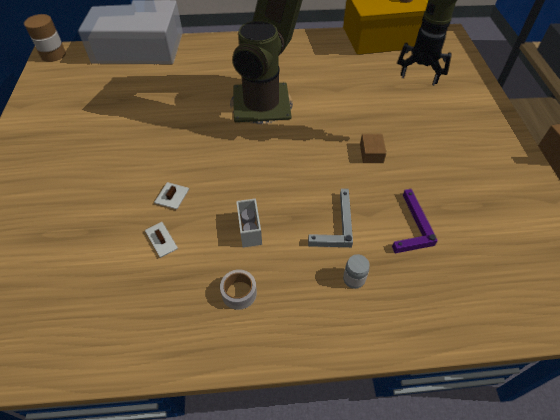

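The top view shows the silver jig at about (240,177) with its long fence towards −x and its short fence towards −y. The box is at (327,199) with its long side roughly along x. The long lid is at (408,197), the square lid at (402,248), and the purple look-alike on the left. Next is a closer look at the jig and box.

```bash
cat >> h.py <<'E'
from scipy.spatial.transform import Rotation as Rn
def go(p,yaw,pitchfix=True):
    """shift (cm) & rotvec (deg) in tool axes to reach TCP p, tool down, tool y at yaw deg"""
    s=env.read_state();R=np.array(s['tcp_rot']);a=np.radians(yaw)
    y=np.array([np.cos(a),np.sin(a),0]);z=np.array([0,0,-1.]);G=np.c_[np.cross(y,z),y,z]
    d=np.array(p)-s['tcp_pos']
    print('lin',(R.T@d*100).round(2).tolist(),'rot',np.degrees(Rn.from_matrix(R.T@G).as_rotvec()).round(2).tolist(),'rows>=',np.linalg.norm(d)/.0417)
E
python3 - <<'E'
from h import *
im=env.get_image('wrist');print(np.array(im['mount']).round(3).tolist(),im['intrinsics'])
go([.55,.07,.34],90)
c=cam('top')
for t in ['gift_box','long_lid']:
    m=env.masks_of('top',t)[0]['region'].astype(np.uint8)
    r=cv2.minAreaRect(cv2.findNonZero(m));print(t,r,ray(c,cv2.boxPoints(r),.075 if t[0]=='g' else .013).round(3).tolist())
E
```

```text
[[0.0, 0.945, 0.326, 0.083], [1.0, -0.0, -0.0, 0.001], [-0.0, 0.326, -0.945, -0.134], [0.0, 0.0, 0.0, 1.0]] [[362.83056023   0.         286.43006466]
 [  0.         362.83056023 224.92813831]
 [  0.           0.           1.        ]]
lin [-46.34, -22.05, -10.07] rot [0.0, -0.0, -26.06] rows>= 12.54025363988891
gift_box ((325.7088317871094, 197.71470642089844), (40.18896484375, 21.24493408203125), 85.60128784179688) [[0.621, -0.026, 0.075], [0.627, -0.088, 0.075], [0.511, -0.097, 0.075], [0.505, -0.037, 0.075]]
long_lid ((408.2659912109375, 194.92645263671875), (37.50638961791992, 18.965206146240234), 62.44719314575195) [[0.622, -0.266, 0.013], [0.65, -0.318, 0.013], [0.549, -0.37, 0.013], [0.522, -0.318, 0.013]]
```

{"fn": "arm_command", "kwargs": {"claw": [0,0,0,0,0,0,0,0,0,0,0,0,0,0,0,0,0,0], "linear": [[-45,-22,-10],[-45,-22,-10],[-45,-22,-10],[-45,-22,-10],[-45,-22,-10],[-45,-22,-10],[-45,-22,-10],[-45,-22,-10],[-45,-22,-10],[-45,-22,-10],[-45,-22,-10],[-45,-22,-10],[-45,-22,-10],[-45,-22,-10],[-45,-22,-10],[-45,-22,-10],[-45,-22,-10],[-45,-22,-10]], "rotation": [[0,0,-26],[0,0,-26],[0,0,-26],[0,0,-26],[0,0,-26],[0,0,-26],[0,0,-26],[0,0,-26],[0,0,-26],[0,0,-26],[0,0,-26],[0,0,-26],[0,0,-26],[0,0,-26],[0,0,-26],[0,0,-26],[0,0,-26],[0,0,-26]]}}

```text
clock: 2.5
tcp_pos: [0.5374, 0.0774, 0.3392]
tcp_rot: [[-1.0, -0.001, -0.001], [-0.001, 1.0, 0.0], [0.001, 0.0, -1.0]]
ft_force: [-0.2, 0.1, 0.7]
gripper_width: 0.0856
grasp_force: 0.0
```

```bash
cat > b.py <<'E'
from h import *
import sys
c=cam('wrist'); cv2.imwrite('pics/'+sys.argv[1]+'.png',c[0])
for t in sys.argv[2:]:
    for r in env.place_of('wrist',t)[:2]: print(t,round(r['p'],2),np.round(r['centre'],1),ray(c,[r['centre']],0)[0].round(4))
    for m in env.masks_of('wrist',t)[:2]:
        r=cv2.minAreaRect(cv2.findNonZero(m['region'].astype(np.uint8)));print(' mask',round(m['p'],2),np.round(r[0]),cv2.boxPoints(r).round(1).tolist())
        for z in (0,.013,.028,.075): print(z,ray(c,cv2.boxPoints(r),z)[:,:2].round(3).tolist())
np.savez('/tmp/'+sys.argv[1],f=c[0],K=c[1],d=c[2],T=c[3])
E
python3 b.py w1 gift_box corner_jig long_lid
```

```text
gift_box 0.68 [  1.2 205.4] [ 0.5893 -0.3166  0.    ]
gift_box 0.62 [178.9 189.5] [ 0.5674 -0.0665  0.    ]
 mask 0.71 [171. 201.] [[128.0, 157.1999969482422], [193.8000030517578, 143.60000610351562], [215.0, 245.39999389648438], [149.10000610351562, 259.1000061035156]]
0 [[0.524, -0.129], [0.507, -0.042], [0.648, -0.023], [0.669, -0.119]]
0.013 [[0.522, -0.124], [0.505, -0.038], [0.643, -0.02], [0.664, -0.114]]
0.028 [[0.52, -0.117], [0.504, -0.035], [0.637, -0.017], [0.657, -0.108]]
0.075 [[0.513, -0.097], [0.499, -0.023], [0.617, -0.007], [0.635, -0.088]]
corner_jig 0.96 [375.6 231.8] [ 0.6274  0.2018 -0.    ]
corner_jig 0.6 [534.  245.9] [ 0.6488  0.4316 -0.    ]
 mask 0.93 [364. 176.] [[299.29998779296875, 245.3000030517578], [335.20001220703125, 86.4000015258789], [428.1000061035156, 107.4000015258789], [392.29998779296875, 266.29998779296875]]
0 [[0.648, 0.096], [0.438, 0.137], [0.462, 0.255], [0.68, 0.23]]
0.013 [[0.642, 0.095], [0.438, 0.136], [0.462, 0.25], [0.674, 0.226]]
0.028 [[0.636, 0.095], [0.439, 0.134], [0.461, 0.244], [0.667, 0.221]]
0.075 [[0.617, 0.093], [0.44, 0
[... 668 characters left out ...]
.32]]
0.013 [[0.581, -0.345], [0.552, -0.298], [0.618, -0.262], [0.651, -0.31]]
0.028 [[0.577, -0.331], [0.549, -0.286], [0.613, -0.251], [0.644, -0.297]]
0.075 [[0.564, -0.288], [0.539, -0.248], [0.596, -0.216], [0.624, -0.257]]
 mask 0.52 [171. 320.] [[129.0, 322.6000061035156], [159.89999389648438, 278.79998779296875], [213.60000610351562, 316.79998779296875], [182.60000610351562, 360.6000061035156]]
0 [[0.776, -0.164], [0.701, -0.107], [0.765, -0.033], [0.847, -0.088]]
0.013 [[0.767, -0.157], [0.694, -0.102], [0.757, -0.03], [0.836, -0.083]]
0.028 [[0.757, -0.15], [0.686, -0.096], [0.747, -0.026], [0.823, -0.078]]
0.075 [[0.725, -0.126], [0.662, -0.078], [0.716, -0.015], [0.785, -0.062]]
```

View pics/w1.png

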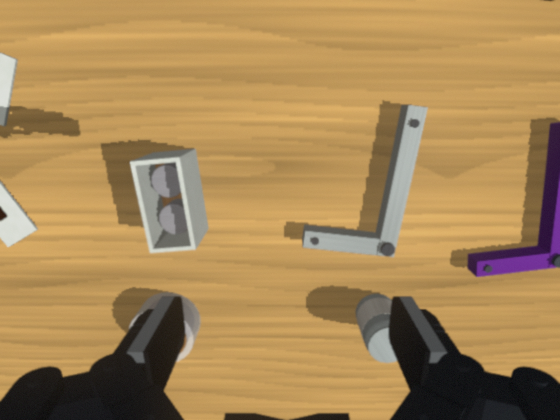

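The wrist view shows the silver jig's inner long edge from about (403,107) to (379,236), and its short edge from (305,226). The box rim corners are (131,162), (179,157), (195,248) and (151,251).

Run:
```python
from h import *
d=np.load('/tmp/w1.npz');c=(d['f'],d['K'],d['d'],d['T'])
r=ray(c,[(131,162),(179,157),(195,248),(151,251)],.075)[:,:2];print(r.round(4),r.mean(0),[np.degrees(np.arctan2(*(r[j]-r[i])[::-1])) for i,j in((0,3),(1,2),(0,1),(3,2))],[np.linalg.norm(r[j]-r[i]) for i,j in((0,3),(1,2),(0,1),(3,2))])
j=ray(c,[(403,107),(379,236),(305,226)],.028)[:,:2];print(j.round(4),[np.degrees(np.arctan2(*(j[b]-j[a])[::-1])) for a,b in((0,1),(2,1))])
# detail crops, upscaled
f=d['f'];a=cv2.resize(f[90:270,290:440],None,fx=3,fy=3,interpolation=cv2.INTER_CUBIC);b=cv2.resize(f[130:270,110:220],None,fx=3.8,fy=3.857,interpolation=cv2.INTER_CUBIC)
b=cv2.resize(b,(int(b.shape[1]*540/b.shape[0]),540));print(a.shape,b.shape);cv2.imwrite('pics/w1c.png',np.hstack([a,b])[:, :800])
go([.60,-.31,.20],118-180+0)
go([.60,-.31,.20],118)
```

```text
[[ 0.5184 -0.094 ]
 [ 0.5131 -0.0402]
 [ 0.6208 -0.0312]
 [ 0.6248 -0.0844]] [ 0.56925445 -0.06244857] [np.float64(5.115793033033116), np.float64(4.7566593360294025), np.float64(95.6527978102308), np.float64(94.30587464798197)] [np.float64(0.10683897968570163), np.float64(0.1081025563880183), np.float64(0.0540670778395298), np.float64(0.05339244799458401)]
[[0.4611 0.2145]
 [0.6231 0.1994]
 [0.6092 0.1018]] [np.float64(-5.3107625644231415), np.float64(81.94075309534747)]
(540, 450, 3) (540, 418, 3)
lin [-6.21, -38.66, 13.94] rot [0.0, 0.0, 151.97] rows>= 9.966779918072195
lin [-6.21, -38.66, 13.94] rot [-0.0, 0.0, -28.03] rows>= 9.966779918072195
```

View pics/w1c.png

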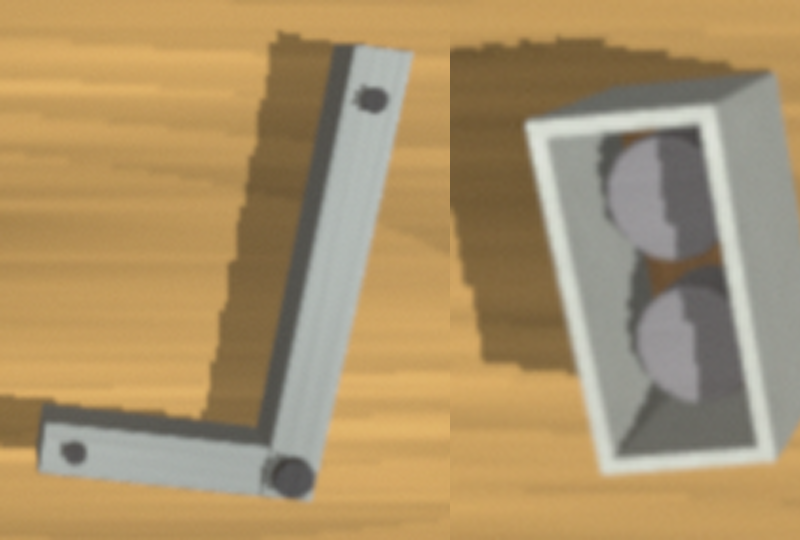

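Run:
```python
from h import *
print(env.read_state()['q'].round(3))
d=np.load('/tmp/w1.npz');c=(d['f'],d['K'],d['d'],d['T'])
r=ray(c,[(130,161.6),(180.5,156.7),(195.5,249.8),(149.5,252.9)],.075)[:,:2];print(r.mean(0),[np.degrees(np.arctan2(*(r[j]-r[i])[::-1])) for i,j in((0,3),(1,2))],[np.linalg.norm(r[j]-r[i]) for i,j in((0,3),(1,2),(0,1),(3,2))])
j=ray(c,[(408.7,105),(380.7,238.5),(304,230.7)],.028)[:,:2];print(j.round(4),[np.degrees(np.arctan2(*(j[b]-j[a])[::-1])) for a,b in((0,1),(2,1))],[np.linalg.norm(j[b]-j[a]) for a,b in((0,1),(2,1))])
```

```text
[ 0.141  0.273  0.138  1.436 -0.     0.142]
[ 0.57026171 -0.06271955] [np.float64(4.427123339780127), np.float64(3.9861471697948363)] [np.float64(0.10966271549119014), np.float64(0.11064142483930618), np.float64(0.056780246352599706), np.float64(0.055922933868747686)]
[[0.4588 0.221 ]
 [0.6266 0.2019]
 [0.6157 0.1006]] [np.float64(-6.465147840585997), np.float64(83.8928984279782)] [np.float64(0.16885069113398585), np.float64(0.10194854414331572)]
```

Jig corner is at (0.627, 0.202) with yaw −6.3°, and the box is at (0.570, −0.063) with yaw 4.2°. Now to the lid.

{"fn": "arm_command", "kwargs": {"claw": [0,0,0,0,0,0,0,0,0,0,0,0,0,0,0], "linear": [[-1.3,-41,14],[-1.3,-41,14],[-1.3,-41,14],[-1.3,-41,14],[-1.3,-41,14],[-1.3,-41,14],[-1.3,-41,14],[-1.3,-41,14],[-1.3,-41,14],[-1.3,-41,14],[-1.3,-41,14],[-1.3,-41,14],[-1.3,-41,14],[-1.3,-41,14],[-1.3,-41,14]], "rotation": [[0,0,-28],[0,0,-28],[0,0,-28],[0,0,-28],[0,0,-28],[0,0,-28],[0,0,-28],[0,0,-28],[0,0,-28],[0,0,-28],[0,0,-28],[0,0,-28],[0,0,-28],[0,0,-28],[0,0,-28]]}}

```text
clock: 4.1
tcp_pos: [0.5511, -0.3326, 0.2]
tcp_rot: [[-0.883, -0.47, 0.001], [-0.47, 0.883, 0.0], [-0.001, -0.0, -1.0]]
ft_force: [-0.2, 0.5, 0.3]
gripper_width: 0.0855
grasp_force: 0.0
```

Run:
```python
from h import *
c=cam('wrist'); cv2.imwrite('pics/w2.png',c[0])
np.savez('/tmp/w2',f=c[0],K=c[1],d=c[2],T=c[3])
for r in env.place_of('wrist','long_lid')[:2]: print(round(r['p'],2),np.round(r['centre'],1),ray(c,[r['centre']],0)[0].round(4))
for m in env.masks_of('wrist','long_lid')[:2]:
    r=cv2.minAreaRect(cv2.findNonZero(m['region'].astype(np.uint8)));b=cv2.boxPoints(r);w=ray(c,b,.013)[:,:2]
    print(round(m['p'],2),b.round(1).tolist(),w.mean(0))
```

```text
0.63 [281.9 230.7] [ 0.5873 -0.3189  0.    ]
0.94 [[255.89999389648438, 178.8000030517578], [315.8999938964844, 177.60000610351562], [318.1000061035156, 284.8999938964844], [258.0, 286.1000061035156]] [ 0.58426167 -0.31487875]
```

View pics/w2.png

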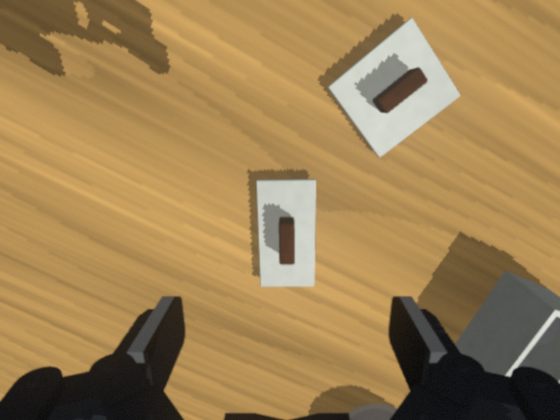

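The long lid is in the middle of the picture, corners about (257,180), (316,180), (314,286), (261,286), with its bar upright at (287,240). The square lid is at the upper right.

Run:
```python
from h import *
d=np.load('/tmp/w2.npz');c=(d['f'],d['K'],d['d'],d['T'])
g=cv2.cvtColor(c[0],cv2.COLOR_BGR2GRAY)
P=cv2.cornerSubPix(g,np.float32([(257,180),(316,180),(314,286),(261,286)]),(4,4),(-1,-1),(3,50,.01)).reshape(-1,2);print(P)
w=ray(c,P,.013)[:,:2];print(w.mean(0),[np.linalg.norm(w[i]-w[j]) for i,j in((0,1),(1,2),(2,3),(3,0))],np.degrees(np.arctan2(*((w[3]+w[2]-w[0]-w[1])[::-1]))))
b=ray(c,[(286.5,217.5),(286.5,264)],.035)[:,:2];print('bar',b,b.mean(0))
p=w.mean(0);print(p)
go([*p,.020],118)
```

```text
[[256.28882 180.34293]
 [315.34335 179.75204]
 [313.23627 286.19543]
 [260.68835 285.92447]]
[ 0.58554596 -0.31483654] [np.float64(0.053100212815197556), np.float64(0.10749574095489646), np.float64(0.052326279194360364), np.float64(0.10667287182903802)] 28.610367403738337
bar [[ 0.56321311 -0.32662108]
 [ 0.60230465 -0.30581027]] [ 0.58275888 -0.31621568]
[ 0.58554596 -0.31483654]
lin [-3.84, -0.03, 18.02] rot [-0.05, 0.04, 0.04] rows>= 4.419237962311469
```

{"fn": "arm_command", "kwargs": {"claw": [150,150,150,150,150,150], "linear": [[-3.7,0,12],[-3.7,0,12],[-3.7,0,12],[-3.7,0,12],[-3.7,0,12],[-3.7,0,12]], "rotation": [[0,0,-0.6],[0,0,-0.6],[0,0,-0.6],[0,0,-0.6],[0,0,-0.6],[0,0,-0.6]]}}

```text
clock: 4.75
tcp_pos: [0.5842, -0.3164, 0.081]
tcp_rot: [[-0.878, -0.478, 0.001], [-0.478, 0.878, -0.001], [-0.001, -0.002, -1.0]]
ft_force: [-0.2, -0.9, -0.1]
gripper_width: 0.035
grasp_force: 0.0
```

Run:
```python
from h import *
print(env.finger_overhang); go([.5847,-.3153,.024],118.6)
c=cam('wrist'); cv2.imwrite('pics/w3.png',c[0]); np.savez('/tmp/w3',f=c[0],K=c[1],d=c[2],T=c[3])
```

```text
0.008
lin [-0.1, 0.08, 5.7] rot [-0.09, 0.03, -0.01] rows>= 1.3674184806086627
```

View pics/w3.png

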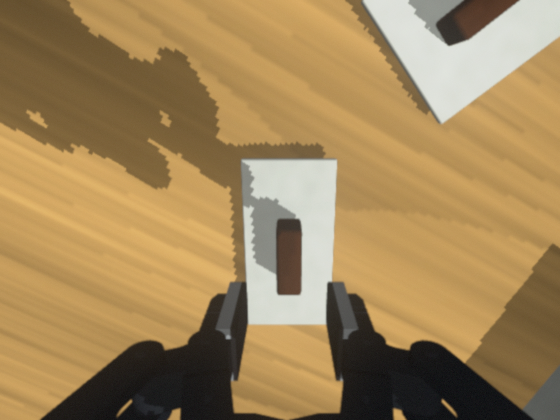

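The lid lies between the open fingers: plate corners about (242,160), (337,160), (329,324), (247,324), bar at u≈289.

Run:
```python
from h import *
d=np.load('/tmp/w3.npz');c=(d['f'],d['K'],d['d'],d['T'])
g=cv2.cvtColor(c[0],cv2.COLOR_BGR2GRAY)
P=cv2.cornerSubPix(g,np.float32([(242,160),(337,160),(328,324),(247,324)]),(4,4),(-1,-1),(3,50,.01)).reshape(-1,2);print(P)
w=ray(c,P,.013)[:,:2];p=w.mean(0);print(p,[np.linalg.norm(w[i]-w[j]) for i,j in((0,1),(1,2),(2,3),(3,0))],np.degrees(np.arctan2(*((w[3]+w[2]-w[0]-w[1])[::-1]))))
b=ray(c,[(289,231),(289,294)],.035)[:,:2];print('bar',b,b.mean(0))
go([*p,.024],118.6)
s=env.read_state();R=s['tcp_rot'];print(proj(c,[s['tcp_pos']+R@[0,y,.008] for y in(-.0175,.0175)]))
```

```text
[[240.81511 159.40817]
 [336.2653  159.59424]
 [325.85654 321.11636]
 [247.      324.     ]]
[ 0.58523267 -0.31571212] [np.float64(0.05309573026946901), np.float64(0.10470372811646285), np.float64(0.051484030769876746), np.float64(0.10704120577803666)] 27.93367474846254
bar [[ 0.56847751 -0.32388498]
 [ 0.6016032  -0.30572818]] [ 0.58504036 -0.31480658]
lin [-0.09, 0.13, 5.81] rot [-0.21, 0.11, -0.04] rows>= 1.3944583021656287
[[245.41486422 298.53173088]
 [324.32214111 298.51543974]]
```

{"fn": "arm_command", "kwargs": {"claw": [150,150,150,255,255,255,255,255], "linear": [[-0.1,0.1,4],[-0.1,0.1,5.6],[-0.1,0.1,5.6],[-0.1,0.1,5.6],[-0.1,0.1,5.6],[-0.1,0.1,5.6],[-0.1,0.1,5.6],[-0.1,0.1,5.6]], "rotation": [[0,0,0],[0,0,0],[0,0,0],[0,0,0],[0,0,0],[0,0,0],[0,0,0],[0,0,0]], "squeeze": 40}}

```text
clock: 5.47
tcp_pos: [0.5858, -0.3164, 0.0264]
tcp_rot: [[-0.879, -0.478, 0.005], [-0.478, 0.879, -0.003], [-0.003, -0.005, -1.0]]
ft_force: [-0.8, 0.2, 7.5]
gripper_width: 0.0131
grasp_force: 43.5
```

Run:
```python
from h import *
go([.65,-.06,.21],94.5)
```

```text
lin [-17.93, 19.37, -18.41] rot [-0.23, 0.2, 24.02] rows>= 7.717741307062886
```

{"fn": "arm_command", "kwargs": {"claw": [255,255,255,255,255,255,255,255,255,255,255,255,255], "linear": [[0,0,-3],[0,0,-7],[0,0,-12],[-18,19.5,-18.5],[-18,19.5,-18.5],[-18,19.5,-18.5],[-18,19.5,-18.5],[-18,19.5,-18.5],[-18,19.5,-18.5],[-18,19.5,-18.5],[-18,19.5,-18.5],[-18,19.5,-18.5],[-18,19.5,-18.5]], "rotation": [[0,0,0],[0,0,0],[0,0,0],[0,0,24],[0,0,24],[0,0,24],[0,0,24],[0,0,24],[0,0,24],[0,0,24],[0,0,24],[0,0,24],[0,0,24]]}}

```text
clock: 6.55
tcp_pos: [0.6487, -0.058, 0.2087]
tcp_rot: [[-0.997, -0.079, 0.0], [-0.079, 0.997, -0.001], [-0.0, -0.001, -1.0]]
ft_force: [0.1, 0.5, 0.2]
gripper_width: 0.0132
grasp_force: 42.5
```

Run:
```python
from h import *
c=cam('wrist'); cv2.imwrite('pics/w4.png',c[0]); np.savez('/tmp/w4',f=c[0],K=c[1],d=c[2],T=c[3]); s=env.read_state(); np.savez('/tmp/s4',p=s['tcp_pos'],R=s['tcp_rot'])
```

```text
(no output)
```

View pics/w4.png

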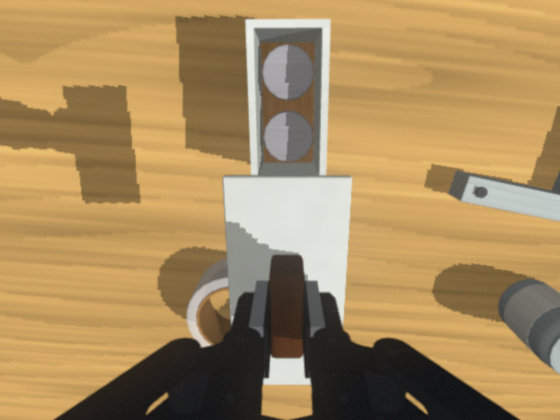

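The held lid's far edge runs from (224,177) to (352,177). The box rim's far corners are (247,20) and (330,20), and its sides run down to about (250,175) and (327,175).

Run:
```python
from h import *
d=np.load('/tmp/w4.npz');c=(d['f'],d['K'],d['d'],d['T']);s=np.load('/tmp/s4.npz');p,R=s['p'],s['R']
g=cv2.cvtColor(c[0],cv2.COLOR_BGR2GRAY)
sp=lambda P:cv2.cornerSubPix(g,np.float32(P),(4,4),(-1,-1),(3,50,.01)).reshape(-1,2)
zl=p[2]-.0264+.013
L=sp([(224,177),(352,177)]);print(L)
lw=ray(c,np.r_[L,[[288,384]]],zl);lt=(lw-p)@R*1000;print('lid tool mm',lt.round(1),'width',np.linalg.norm(lw[0]-lw[1]))
m=lw[:2].mean(0);u=np.array([lw[0][1]-lw[1][1],-(lw[0][0]-lw[1][0])]);u/=np.linalg.norm(u);u*=np.sign(u[0])
lc=m[:2]+u*.054;print('lid c',lc,'ang',np.degrees(np.arctan2(u[1],u[0])),'tool',p)
B=sp([(247,20),(330,20)]);print(B)
bw=ray(c,np.r_[B,[[250,172],[327.5,172]]],.075)[:,:2];print(bw.round(4),np.linalg.norm(bw[0]-bw[1]))
v=(bw[2:].mean(0)-bw[:2].mean(0));v/=np.linalg.norm(v);bc=bw[:2].mean(0)+v*.055
ab=np.degrees(np.arctan2(v[1],v[0]));print('box c',bc,'ang',ab, 'edge ang',np.degrees(np.arctan2(*(bw[1]-bw[0])[::-1]))-90)
off=R.T@np.r_[lc-p[:2],0];print('lid offset in tool mm',off*1000)
```

```text
[[223.56    176.83133]
 [350.92862 176.95763]]
lid tool mm [[ 52.5 -25.4  13.4]
 [ 52.5  27.3  13.4]
 [-54.7   1.6  13.4]] width 0.05268713585486866
lid c [ 0.64985152 -0.05756251] ang 4.512716405251394 tool [ 0.64844617 -0.05865287  0.20830684]
[[245.29482   18.501059]
 [330.25293   18.737213]]
[[ 0.5169 -0.0958]
 [ 0.5126 -0.0399]
 [ 0.6188 -0.0877]
 [ 0.6142 -0.0301]] 0.0560008311610778
box c [ 0.56954306 -0.06302748] ang 5.029485607281341 edge ang 4.4113570776241176
lid offset in tool mm [-1.48635097e+00  9.77076611e-01 -1.04320840e-03]
```

{"fn": "arm_command", "kwargs": {"claw": [255,255,255,255,255,255], "linear": [[8.05,0.1,4],[8.05,0.1,8],[8.05,0.1,9.4],[8.05,0.1,9.4],[8.05,0.1,9.4],[8.05,0.1,9.4]], "rotation": [[0,0,-0.3],[0,0,-0.3],[0,0,-0.3],[0,0,-0.3],[0,0,-0.3],[0,0,-0.3]]}}

```text
clock: 7.1
tcp_pos: [0.5695, -0.0643, 0.115]
tcp_rot: [[-0.997, -0.083, 0.001], [-0.083, 0.997, -0.0], [-0.001, -0.0, -1.0]]
ft_force: [0.9, 0.8, 0.3]
gripper_width: 0.013
grasp_force: 42.5
```

Run:
```python
from h import *
lc=np.array([.64985,-.05756])-[.64845,-.05865]+np.array([-.0,-.0]); s=env.read_state();print(s['tcp_pos'].round(4))
# target TCP: box + (tcp - lid) at hover
t=np.array([.56954,-.06303])-lc
go([*t,s['tcp_pos'][2]],94.8)
```

```text
[ 0.5695 -0.0643  0.115 ]
lin [0.14, 0.03, -0.0] rot [-0.02, 0.07, -0.07] rows>= 0.03406444603982217
```

{"fn": "arm_command", "kwargs": {"claw": [255,255,255,255,255,255,255,255], "linear": [[0.1,0,0.5],[0.1,0,1.0],[0.1,0,1.3],[0.1,0,1.5],[0.1,0,1.7],[0.1,0,1.9],[0.1,0,1.9],[0.1,0,1.9]], "rotation": [[0,0,0],[0,0,0],[0,0,0],[0,0,0],[0,0,0],[0,0,0],[0,0,0],[0,0,0]]}}

```text
clock: 7.77
tcp_pos: [0.5675, -0.0631, 0.0952]
tcp_rot: [[-0.996, -0.085, -0.0], [-0.085, 0.996, 0.0], [0.0, 0.0, -1.0]]
ft_force: [-0.4, 0.0, 0.6]
gripper_width: 0.0127
grasp_force: 42.5
```

{"fn": "arm_command", "kwargs": {"claw": [255,255,255,255], "linear": [[0,0,0.2],[0,0,0.3],[0,0,0.3],[0,0,0.3]], "rotation": [[0,0,0],[0,0,0],[0,0,0],[0,0,0]]}}

```text
clock: 8.1
tcp_pos: [0.5679, -0.0631, 0.0933]
tcp_rot: [[-0.996, -0.084, 0.001], [-0.084, 0.996, -0.0], [-0.001, -0.0, -1.0]]
ft_force: [0.2, 0.2, 5.0]
gripper_width: 0.0129
grasp_force: 43.2
```

{"fn": "arm_command", "kwargs": {"claw": [0,0,0,0,0,0,0,0], "linear": [[0,0,0],[0,0,0],[0,0,0],[0,0,-0.5],[0,0,-0.5],[0,0,-0.5],[0,0,-0.5],[0,0,-0.5]], "rotation": [[0,0,0],[0,0,0],[0,0,0],[0,0,0],[0,0,0],[0,0,0],[0,0,0],[0,0,0]]}}

```text
clock: 8.77
tcp_pos: [0.5675, -0.0632, 0.0973]
tcp_rot: [[-0.996, -0.084, -0.0], [-0.084, 0.996, -0.0], [0.0, -0.0, -1.0]]
ft_force: [-0.2, 0.2, -0.4]
gripper_width: 0.0855
grasp_force: 0.0
```

Run:
```python
from h import *
go([.5685,-.063,.047],94.7)
s=env.read_state();print(s['gripper_width'])
c=cam('wrist'); cv2.imwrite('pics/w5.png',c[0])
```

```text
lin [-0.1, 0.01, 5.03] rot [-0.0, -0.0, 0.14] rows>= 1.2057300734897631
0.08547979159024299
```

View pics/w5.png

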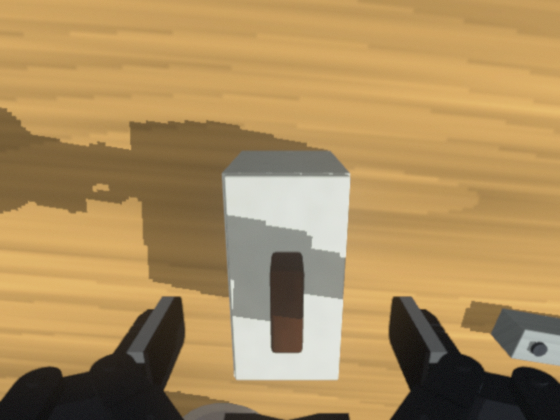

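The lid (223–349, 175–380) is flush on the box and the fingers straddle it. Now I'll descend and grip the box.

{"fn": "arm_command", "kwargs": {"claw": [0,0,0,255,255,255,255,255], "linear": [[-0.1,0,3],[-0.1,0,5],[-0.1,0,5],[-0.1,0,5],[-0.1,0,5],[-0.1,0,5],[-0.1,0,5],[-0.1,0,5]], "rotation": [[0,0,0],[0,0,0],[0,0,0],[0,0,0],[0,0,0],[0,0,0],[0,0,0],[0,0,0]], "squeeze": 60}}

```text
clock: 9.48
tcp_pos: [0.5698, -0.0633, 0.0488]
tcp_rot: [[-0.996, -0.084, 0.003], [-0.084, 0.996, -0.0], [-0.003, -0.001, -1.0]]
ft_force: [0.5, -1.2, 4.7]
gripper_width: 0.0553
grasp_force: 65.0
```

Run:
```python
from h import *
a=np.radians(-6.3);X=np.array([np.cos(a),np.sin(a)]);Y=np.array([-X[1],X[0]])
h=np.array([.6266,.2019])-.055*X-.028*Y
s=env.read_state();print('home',h,'z',s['tcp_pos'])
off=s['tcp_pos'][:2]-[.5695,-.063]; print('tcp-box',off)
pre=h-.015*X-.015*Y
go([*(pre+off),s['tcp_pos'][2]],83.7)
go([*(h+off),s['tcp_pos'][2]],83.7)
```

```text
home [0.56885959 0.18010448] z [ 0.5698257  -0.06333437  0.04882216]
tcp-box [ 0.0003257  -0.00033437]
lin [-0.22, 23.05, -0.02] rot [-0.03, 0.17, 11.14] rows>= 5.527180984439175
lin [-1.99, 24.23, -0.01] rot [-0.03, 0.17, 11.14] rows>= 5.82986388202027
```

{"fn": "arm_command", "kwargs": {"claw": [255,255,255,255,255,255,255,255,255,255,255,255,255,255,255,255], "linear": [[0,0,-2],[0,0,-4],[0,3,-4.5],[0,6,-4.5],[0,9,-4.5],[0,12,-4.5],[0,15,-4.5],[-0.2,18,-4.5],[-0.2,21,-4.5],[-0.2,23,-4.5],[-0.2,23,-4.5],[-0.2,23,-4.5],[-0.2,23,-2.5],[-0.2,23,-1],[-0.2,23,-1],[-0.2,23,-1]], "rotation": [[0,0,0],[0,0,0],[0,0,2],[0,0,4],[0,0,6],[0,0,8],[0,0,10],[0,0,11],[0,0,11],[0,0,11],[0,0,11],[0,0,11],[0,0,11],[0,0,11],[0,0,11],[0,0,11]]}}

```text
clock: 10.82
tcp_pos: [0.5497, 0.1648, 0.0564]
tcp_rot: [[-0.994, 0.109, -0.003], [0.109, 0.994, -0.001], [0.003, -0.002, -1.0]]
ft_force: [0.2, 0.5, -4.9]
gripper_width: 0.0551
grasp_force: 65.5
```

Run:
```python
from h import *
c=cam('wrist'); cv2.imwrite('pics/w6.png',c[0]); np.savez('/tmp/w6',f=c[0],K=c[1],d=c[2],T=c[3])
go([.5687,.180,.048],83.7)
```

```text
lin [-1.61, 1.66, 0.93] rot [-0.04, -0.05, 0.07] rows>= 0.597902927476084
```

View pics/w6.png

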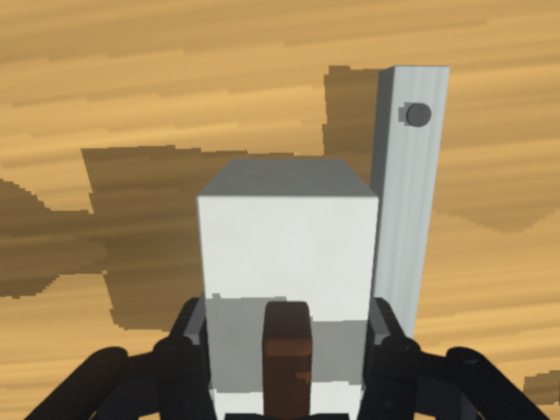

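The box is held just short of the jig, and the box edge (row 196) and fence end (row 67) are both level in the picture, so it is parallel to the fence. Setting it down.

{"fn": "arm_command", "kwargs": {"claw": [255,255,255,255,255], "linear": [[0,0,0.4],[0,0,0.7],[0,0,0.85],[0,0,0.85],[0,0,0.85]], "rotation": [[0,0,0],[0,0,0],[0,0,0],[0,0,0],[0,0,0]]}}

```text
clock: 11.28
tcp_pos: [0.5512, 0.1663, 0.049]
tcp_rot: [[-0.994, 0.107, 0.0], [0.107, 0.994, 0.0], [-0.0, 0.0, -1.0]]
ft_force: [-0.4, -0.3, -4.4]
gripper_width: 0.0553
grasp_force: 65.9
```

{"fn": "arm_command", "kwargs": {"claw": [255,255,255,255], "linear": [[0,0,0.1],[0,0,0.2],[0,0,0.2],[0,0,0.2]], "rotation": [[0,0,0],[0,0,0],[0,0,0],[0,0,0]]}}

```text
clock: 11.62
tcp_pos: [0.5512, 0.1663, 0.0488]
tcp_rot: [[-0.994, 0.107, 0.001], [0.107, 0.994, 0.0], [-0.001, 0.0, -1.0]]
ft_force: [-4.1, -1.2, 9.1]
gripper_width: 0.0552
grasp_force: 67.4
```

{"fn": "arm_command", "kwargs": {"claw": [255,255,255,255,255,255], "linear": [[0,0.3,-0.1],[0,0.6,-0.1],[0,0.9,-0.1],[0,1.2,-0.1],[0,1.4,-0.1],[0,1.4,-0.1]], "rotation": [[0,0,0],[0,0,0],[0,0,0],[0,0,0],[0,0,0],[0,0,0]]}}

```text
clock: 12.12
tcp_pos: [0.5537, 0.1797, 0.0488]
tcp_rot: [[-0.994, 0.107, 0.002], [0.107, 0.994, -0.002], [-0.003, -0.002, -1.0]]
ft_force: [-0.2, -4.7, 4.9]
gripper_width: 0.0553
grasp_force: 66.9
```

{"fn": "arm_command", "kwargs": {"claw": [255,255,255,255,255,255], "linear": [[-0.3,0.1,0],[-0.6,0.1,0],[-0.9,0.1,0],[-1.2,0.1,0],[-1.4,0.1,0],[-1.4,0.1,0]], "rotation": [[0,0,0],[0,0,0],[0,0,0],[0,0,0],[0,0,0],[0,0,0]]}}

```text
clock: 12.62
tcp_pos: [0.5639, 0.1791, 0.0489]
tcp_rot: [[-0.994, 0.107, -0.005], [0.107, 0.994, -0.001], [0.004, -0.002, -1.0]]
ft_force: [-9.3, -3.5, 14.0]
gripper_width: 0.0551
grasp_force: 68.0
```

{"fn": "arm_command", "kwargs": {"claw": [255,255,255,255,255,255], "linear": [[0,0,-0.1],[-0.1,0.1,-0.15],[-0.2,0.2,-0.15],[-0.3,0.2,-0.15],[-0.3,0.2,-0.15],[-0.3,0.2,-0.15]], "rotation": [[0,0,0],[0,0,0],[0,0,0],[0,0,0],[0,0,0],[0,0,0]]}}

```text
clock: 13.12
tcp_pos: [0.5655, 0.1792, 0.0492]
tcp_rot: [[-0.994, 0.108, -0.008], [0.108, 0.994, -0.004], [0.007, -0.005, -1.0]]
ft_force: [-9.8, -6.5, 9.8]
gripper_width: 0.055
grasp_force: 67.6
```

Run:
```python
from h import *
s=env.read_state();print(s['ft_force'].round(2),s['ft_torque'].round(2))
a=np.radians(-6.3);X=np.array([np.cos(a),np.sin(a)]);Y=np.array([-X[1],X[0]])
e=s['tcp_pos'][:2]-[.6266,.2019];print('tcp in jig mm',e@X*1000,e@Y*1000, 'yaw',np.degrees(np.arctan2(s['tcp_rot'][1,1],s['tcp_rot'][0,1])))
ims=[]
for n,w in (('top',(215,150,75,56)),('scene',(300,180,75,56))):
    f=cam(n)[0];x,y,ww,hh=w;ims.append(cv2.resize(f[y:y+75,x:x+75],(400,400),interpolation=cv2.INTER_CUBIC))
cv2.imwrite('pics/w7.png',np.hstack(ims))
```

```text
[-9.76 -6.51  9.84] [-1.26  1.78 -0.14]
tcp in jig mm -58.20033501323357 -29.305100051814268 yaw 83.7912257066493
```

View pics/w7.png

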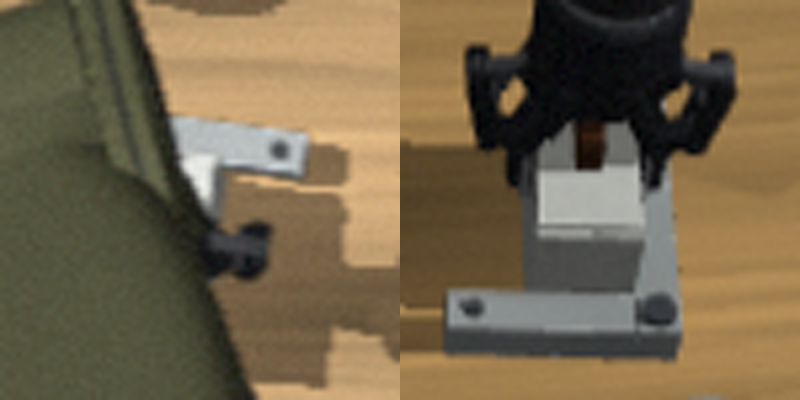

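The top and scene views show the box against the short fence and close to the long one. I'll press more, mostly in y, and relieve the downward push.

{"fn": "arm_command", "kwargs": {"claw": [255,255,255,255,255,255], "linear": [[0,0.1,-0.1],[-0.1,0.2,-0.1],[-0.2,0.3,-0.1],[-0.2,0.4,-0.1],[-0.2,0.4,-0.1],[-0.2,0.4,-0.1]], "rotation": [[0,0,0],[0,0,0],[0,0,0],[0,0,0],[0,0,0],[0,0,0]]}}

```text
clock: 13.72
tcp_pos: [0.5661, 0.1795, 0.0495]
tcp_rot: [[-0.994, 0.11, -0.011], [0.11, 0.994, -0.012], [0.01, -0.013, -1.0]]
ft_force: [-13.0, -14.2, 11.7]
gripper_width: 0.0554
grasp_force: 67.8
```

Run:
```python
from h import *
s=env.read_state();print(s['ft_force'].round(2),s['ft_torque'].round(2))
a=np.radians(-6.3);X=np.array([np.cos(a),np.sin(a)]);Y=np.array([-X[1],X[0]])
e=s['tcp_pos'][:2]-[.6266,.2019];print('tcp in jig mm',e@X*1000,e@Y*1000)
```

```text
[-13.02 -14.21  11.73] [-2.83  2.09 -0.36]
tcp in jig mm -57.6751968884612 -28.950851553879115
```

{"fn": "arm_command", "kwargs": {"claw": [255,255,255,255,255,255,255,255], "linear": [[-0.1,0,-0.05],[-0.2,0,-0.05],[-0.3,0,-0.05],[-0.3,0,-0.05],[-0.3,0,-0.05],[-0.3,0,-0.05],[-0.3,0,-0.05],[-0.3,0,-0.05]], "rotation": [[0,0,0],[0,0,0],[0,0,0],[0,0,0],[0,0,0],[0,0,0],[0,0,0],[0,0,0]]}}

```text
clock: 14.38
tcp_pos: [0.5678, 0.1792, 0.0496]
tcp_rot: [[-0.994, 0.11, -0.013], [0.11, 0.994, -0.011], [0.012, -0.013, -1.0]]
ft_force: [-14.2, -13.5, 11.6]
gripper_width: 0.0552
grasp_force: 67.6
```

Run:
```python
from h import *
s=env.read_state();print(s['ft_force'].round(2),s['ft_torque'].round(2),s['clock'])
a=np.radians(-6.3);X=np.array([np.cos(a),np.sin(a)]);Y=np.array([-X[1],X[0]])
e=s['tcp_pos'][:2]-[.6266,.2019];print('tcp in jig mm',e@X*1000,e@Y*1000,s['tcp_rot'].round(3))
c=cam('wrist'); cv2.imwrite('pics/w8.png',c[0])
```

```text
[-14.16 -13.51  11.6 ] [-2.73  2.64 -0.35] 14.3833
tcp in jig mm -55.989277417685344 -28.984865207122727 [[-0.994  0.11  -0.013]
 [ 0.11   0.994 -0.011]
 [ 0.012 -0.013 -1.   ]]
```

View pics/w8.png

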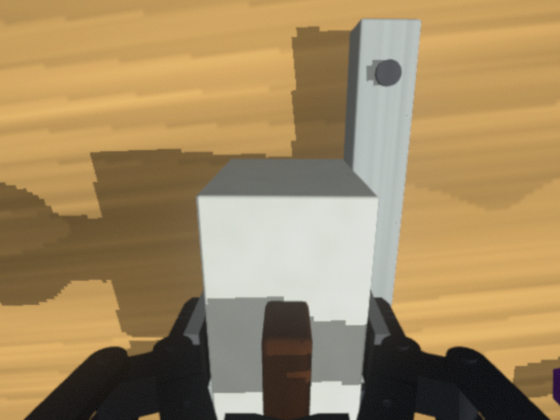

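{"fn": "arm_command", "kwargs": {"claw": [255,255,255,255,255,255,255,255], "linear": [[-0.1,0,-0.1],[-0.2,0,-0.1],[-0.3,0,-0.1],[-0.4,0,-0.1],[-0.4,0,-0.1],[-0.4,0,-0.1],[-0.4,0,-0.1],[-0.4,0,-0.1]], "rotation": [[0,0,0],[0,0,0],[0,0,0],[0,0,0],[0,0,0],[0,0,0],[0,0,0],[0,0,0]]}}

```text
clock: 15.1
tcp_pos: [0.5693, 0.1791, 0.0499]
tcp_rot: [[-0.994, 0.11, -0.018], [0.11, 0.994, -0.01], [0.017, -0.012, -1.0]]
ft_force: [-18.1, -11.1, 11.3]
gripper_width: 0.0551
grasp_force: 68.0
```

```bash
cat > j.py <<'E'
from h import *
s=env.read_state();print(s['ft_force'].round(2),s['ft_torque'].round(2),s['clock'])
a=np.radians(-6.3);X=np.array([np.cos(a),np.sin(a)]);Y=np.array([-X[1],X[0]])
e=s['tcp_pos'][:2]-[.6266,.2019];print('tcp in jig mm',e@X*1000,e@Y*1000,'jig forces',s['ft_force'][:2]@X,s['ft_force'][:2]@Y,s['tcp_rot'].round(3).tolist())
E
python3 j.py
```

```text
[-18.13 -11.13  11.28] [-2.42  3.23 -0.71] 15.1
tcp in jig mm -54.45383783394509 -28.936727257905584 jig forces -16.801260680894448 -13.05123729749731 [[-0.994, 0.11, -0.018], [0.11, 0.994, -0.01], [0.017, -0.012, -1.0]]
```

{"fn": "arm_command", "kwargs": {"claw": [255,255,255,255,255,255,255,255], "linear": [[-0.1,0,0],[-0.2,0,0],[-0.3,0,0],[-0.3,0,0],[-0.3,0,0],[-0.3,0,0],[-0.3,0,0],[-0.3,0,0]], "rotation": [[0,0,0],[0,0,0],[0,0,0],[0,0,0],[0,0,0],[0,0,0],[0,0,0],[0,0,0]]}}

```text
clock: 15.77
tcp_pos: [0.5694, 0.1791, 0.05]
tcp_rot: [[-0.994, 0.11, -0.023], [0.11, 0.994, -0.01], [0.022, -0.012, -1.0]]
ft_force: [-24.6, -11.1, 15.9]
gripper_width: 0.0553
grasp_force: 68.7
```

```bash
python3 j.py
python3 - <<'E'
from h import *
f=cam('scene')[0]
cv2.imwrite('pics/w9.png',cv2.resize(f[190:260,300:370],(600,600),interpolation=cv2.INTER_CUBIC))
E
```

```text
[-24.57 -11.12  15.95] [-2.24  4.32 -0.89] 15.7667
tcp in jig mm -54.393703438601165 -28.99259026194881 jig forces -23.198145759893823 -13.753211368518603 [[-0.994, 0.11, -0.023], [0.11, 0.994, -0.01], [0.022, -0.012, -1.0]]
```

View pics/w9.png

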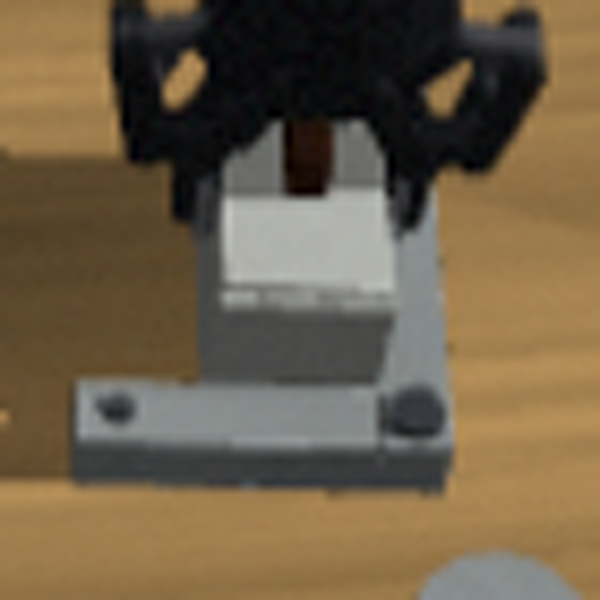

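X is hard against the short fence. Now the same test in y.

{"fn": "arm_command", "kwargs": {"claw": [255,255,255,255,255,255,255,255,255], "linear": [[0,0.1,-0.05],[0,0.2,-0.1],[0,0.3,-0.1],[0,0.4,-0.1],[0,0.4,-0.1],[0,0.4,-0.1],[0,0.4,-0.1],[0,0.4,-0.1],[0,0.4,-0.1]], "rotation": [[0,0,0],[0,0,0],[0,0,0],[0,0,0],[0,0,0],[0,0,0],[0,0,0],[0,0,0],[0,0,0]]}}

```text
clock: 16.57
tcp_pos: [0.5694, 0.1794, 0.0502]
tcp_rot: [[-0.994, 0.111, -0.024], [0.112, 0.994, -0.017], [0.022, -0.019, -1.0]]
ft_force: [-22.4, -19.2, 14.9]
gripper_width: 0.0552
grasp_force: 68.2
```

```bash
python3 j.py
```

```text
[-22.38 -19.21  14.86] [-3.72  4.16 -0.61] 16.5667
tcp in jig mm -54.35180474905838 -28.66574112036476 jig forces -20.133072268786464 -21.548674733089836 [[-0.994, 0.111, -0.024], [0.112, 0.994, -0.017], [0.022, -0.019, -1.0]]
```

```bash
python3 -c "
from rig import env
print(env.hand_in())"
```

```text
the job is handed in; nothing more can be done
None
```

I closed the gift box with the long lid, which sat flush in the wrist view, and handed the job in with the box still gripped at about 68 N. At hand-in it was pressing both fences at roughly 20 N each by the wrist force reading; the judge returned no verdict.

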